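Centre the wobbly honey jar on the portion scale and weigh it

ROBOT

A 6-joint arm with a two-finger parallel gripper is mounted at the origin on the work surface. World frame = base frame: x ahead of the robot, y to its left, z up, the work surface at z = 0. Lengths are in m, angles in rad, forces in N, time in s.
With the tool pointing down it reaches from about 0.3 to 1 m from the base axis. Payload 5.1 kg.
Tool frame: the origin (TCP) lies at the very end of the fingers, on their centre line; the grasp point (between the pads) lies 19 mm behind it; y points along the fingers, x is the direction in which the jaws open and shut, and the axes are right-handed (so a half turn about y gives the same grasp; the last joint's range is limited). The gripper opens to 95 mm and grips with 3 to 60 N. Pads are 20 mm wide; open, the fingers measure 119 mm over their backs; the gripper's body (75 mm by 180 mm) begins 59 mm behind the grasp point.
Start: joints at [-1.2, 0.124, 1.65, -0, 1.367, -0.083], TCP at [0.285, -0.584, 0.215] pointing down, gripper open.
Joint ranges: [-2.61, 2.61], [-1.02, 2.33], [0.03, 2.71], [-1.35, 4.49], [0.32, 2.68], [-2.91, 2.91]. Speed limits (rad/s): [2.57, 2.57, 3.14, 3.14, 3.14, 3.14].

INTERFACE

Orientations are given as [roll, pitch, yaw] about the fixed x, y, z axes, in that order (R = Rz(yaw) Ry(pitch) Rx(roll)).
In Python, from cell import ctrl, camera, workorder, spotter gives the robot as it stands.
- The arm moves only by the tool drive_tool, never from a script. Its argument "motion" is text: rows parted by semicolons, each of 7 numbers parted by spaces: the turn, a rotation vector about the tool's x, y, z in degrees, then the shift along the tool's x, y, z in cm, then the opening, from 0 (shut) to 1 (fully open). In form: rx ry rz x y z fingers; .... A call has 1 to 8 rows; each row shifts and turns the commanded pose from where the row before left it, along the tool's axes as they then stand; what a row does not reach is not made up. A row lasts 1/12 s, in which the tool goes at most 41.7 mm and 7.16 degrees, less where a joint would pass 70% of its speed; a pose out of reach is approached as far as the arm can. A call with a gripper value outside its range is refused whole. The fingers move at their own pace and stop on an object; "newtons" is the grip in N (left out, the last holds). Time passes only in rows, so rows that do not move let the fingers close. It gives the time, the measured TCP pose, the force and the opening at its end, in the units of the state.
- ctrl.sense(): the state, without advancing time (a new reading comes with each control period).
- camera(name): name is "scene" or "side" or "wrist"; returns a dict with "frame" (480x640x3 uint8, blue, green, red), "depth" (480x640 float32, m along the optical axis (not along the pixel's ray), 0 where there is no reading), "fx", "fy", "cx", "cy" (pixels), "k1" (the pictures are not rectified: a ray, as slopes to the right and down, at radius r is drawn at 1 + k1 r^2 times it, then the intrinsics apply), "origin" and "attitude" of the camera in the world. Camera axes: x right, y up, looking along -z (the intrinsics and any distortion apply to the point x, -y, -z); pixel columns grow to the right and rows downward; lengths in m; the calibration is good to about 2 mm. A picture is of the moment at which its call begins.
- workorder.finish_job(): hands the job in, once; it reports no verdict.
Trained networks look in a picture, given as the dict that the camera call returned (one of the last four; its "shot" number tells which), for a name from the list of things; names that differ only in an ending like _2 or _b are one class to them, and where a whole thing is asked for, a point or a joint stands for the part that bears it (a point fixed in the world has none). Each returns a list of dicts, best first, with "conf" (0 to 1); they miss things now and then, are a little off and sometimes report something else, mostly with a low value. They report only what shows in the picture. A call takes as long as a camera call.
- spotter.spot_in(picture, name): "location" ([column, row] in pixels, amid what is visible of it).
The state is a dict: "clock": time; "joint_pos": joint angles; "joint_vel": joint speeds; "tau": joint torques, N m; "position": TCP position; "ee_rot": TCP orientation; "wrist_force": force on the tool from outside, world axes, zero at the start; "moment": the same for the moment, N m; "finger_gap": finger opening in m.
Only numpy, scipy, OpenCV 4.12 (cv2) and the standard library are available. Lean on these libraries where they do the work, as an engineer would, in place of code of your own. Each camera call takes 0.05 s, during which the arm holds its last target. There are 200 camera calls.

TASK

The wobbly honey jar stands off-centre on the small pan of the portion scale. With light nudges of the fingertips, slide it to the middle of the pan so that its foot stands inside the blue ring, without lifting it, tipping it or knocking it off. Then, with the jar let go and standing still, press the green button fully to weigh it and back away, leaving the other groceries where they are.

Things in the scene. Friction and masses are not known exactly. Their poses are not given: they have to be found in the camera images.
- honey_jar: jar to centre: amber, yellow lid, round, 62 mm tall, 0.1 to 0.2 kg, top-heavy. Origin: centre of the foot's underside, z up. Foot 30 mm in diameter; belly widest, 44 mm in diameter, 11 to 15 mm above the underside, tapering to 33 mm at 44 mm; lid 36 mm in diameter. Pushed slowly at the belly it slides and stops with the finger; pushed high or hard it tips. Starts 20 to 32 mm off the pan's centre, any direction
- pan_center (a point): centre of the upper face of the scale's fixed round steel pan, 110 mm in diameter, 55 mm above the table. The blue ring printed round it measures 45 mm inside and 56 mm outside; around the pan's rim there is free air (pan 7 mm thick, white scale body below it, top 36 mm above the table)
- scale: white portion scale, fixed to the table, top of its body 36 mm high, 160 mm wide (y). Origin on the table straight under the pan's centre; its x points from the control panel towards the pan: the body runs from x = -155 to +70 mm. Display and green button lie on the panel at x = -118 mm
- weigh_button (a joint): travel of the green push button: 0 up, 0.006 m fully pressed; a spring lifts it again. Pressed straight down, fully down at 5 N
- weigh_button_top (a point): centre of the top of the green button (26 mm in diameter) when up, 58 mm above the table, on the scale's panel, 125 mm from the pan's centre; its press direction is straight down
- jam_jar: bystander: red jam jar with white lid, same shape as the honey jar, stands on the table beside the scale; origin under its foot
- tuna_can: bystander: flat can with bare metal top and green band, 84 mm in diameter, 36 mm tall, on the table beside the scale; origin under its centre
- soup_can: bystander: red can, 66 mm in diameter, 100 mm tall; origin under its centre
- sauce_bottle: bystander: bottle with yellow label and red cap, 60 mm in diameter, 170 mm tall; origin under its centre
- marker: bystander: black marker pen, 16 mm thick, 120 mm long, lying on the table; origin under its centre

How it is judged:
By the outcome, as a careful person would: the job done as asked, in the order asked, and still so for the second after the job is handed in, with the robot touching nothing.
It also fails if it takes over 58 s, if anything falls off the work surface, if the arm or the gripper's body presses on something with over 40 N, if the wrist force passes 120 N, or if a joint passes its speed limit or range.

## Working session

There is one attempt and no reset: what is moved stays moved. The work goes in short steps, Python scripts to look and compute and a tool call to move; the robot and the scene stay as the last step left them, time stands still between calls to the robot, and variables do not carry over. Pictures are saved under pics/ and viewed, about 8 in all and at most 12, crops included, and the job is handed in when it is done.

Besides the shell and the picture viewer there is one more tool, called after "Call:" by a JSON object that holds its "name" and its "arguments", one argument or row to a line. drive_tool: Moves the arm, as the interface text tells. Its arguments: {"type":"object","properties":{"motion":{"type":"string"},"newtons":{"type":"number"}},"required":["motion"]}

```bash
mkdir -p pics; cat > h.py <<'E'
import numpy as np, cv2
from cell import ctrl, camera, workorder, spotter
from scipy.spatial.transform import Rotation as R
def att(p):
    a=np.array(p["attitude"],float)
    if a.shape==(3,3): return a
    return R.from_euler('xyz',a).as_matrix() if a.size==3 else R.from_quat(a).as_matrix()
def cloud(p):
    v,u=np.mgrid[0:480,0:640]
    K=np.array([[p["fx"],0,p["cx"]],[0,p["fy"],p["cy"]],[0,0,1]])
    d=np.array([p["k1"],0,0,0,0.])
    s=cv2.undistortPoints(np.stack([u,v],-1).reshape(-1,1,2).astype(float),K,d).reshape(480,640,2)
    z=p["depth"]
    c=np.stack([s[...,0]*z,-s[...,1]*z,-z],-1)
    return c@att(p).T+np.array(p["origin"]), z>0
def rays(p,uv):
    K=np.array([[p["fx"],0,p["cx"]],[0,p["fy"],p["cy"]],[0,0,1]])
    s=cv2.undistortPoints(np.array(uv,float).reshape(-1,1,2),K,np.array([p["k1"],0,0,0,0.])).reshape(-1,2)
    return np.c_[s[:,0],-s[:,1],-np.ones(len(s))]@att(p).T
def at_z(p,uv,z):
    r=rays(p,uv);o=np.array(p["origin"]); return o+r*((z-o[2])/r[:,2])[:,None]
E
python3 - <<'E'
from h import *
s=ctrl.sense();print({k:np.round(v,4) for k,v in s.items()})
for n in("scene","side"):
    p=camera(n);cv2.imwrite(f"pics/{n}0.png",p["frame"]);print(n,p["origin"],p["attitude"],p["k1"],p["fx"])
    P,ok=cloud(p)
    for t in("honey_jar","weigh_button","scale","jam_jar","tuna_can","soup_can","sauce_bottle","marker"):
        for d in spotter.spot_in(p,t)[:2]:
            c,r=map(int,d["location"]);print(t,round(d["conf"],2),c,r,P[r,c].round(3))
E
```

```text
{'clock': np.float64(0.0), 'joint_pos': array([-1.1996,  0.1245,  1.6517, -0.    ,  1.3675, -0.0826]), 'joint_vel': array([-0.0015,  0.0004,  0.0008,  0.001 , -0.0007, -0.0007]), 'tau': array([-2.40000e-03, -4.17608e+01, -3.59932e+01,  7.74000e-02,
        4.92000e-02, -2.00000e-04]), 'position': array([ 0.2847, -0.5836,  0.2134]), 'ee_rot': array([-1.5706,  0.0021, -1.117 ]), 'wrist_force': array([ 0.3171, -0.0121, -0.5937]), 'moment': array([-0.0249,  0.0458,  0.0268]), 'finger_gap': np.float64(0.0948)}
scene [ 0.90827888 -0.68928128  1.05831093] [ 0.67641024 -0.01166373  0.54930052] -0.16979184901406597 567.2910976324605
honey_jar 0.75 344 253 [ 0.594 -0.037  0.115]
honey_jar 0.53 320 342 [ 0.645 -0.216  0.059]
weigh_button 0.69 319 341 [ 0.642 -0.216  0.06 ]
scale 0.66 303 285 [ 0.536 -0.107  0.038]
scale 0.6 346 254 [ 0.599 -0.037  0.114]
jam_jar 0.56 318 340 [ 0.641 -0.218  0.066]
tuna_can 0.96 351 221 [0.535 0.109 0.037]
tuna_can 0.72 344 251 [ 0.592 -0.034  0.117]
soup_can 0.86 435 138 [0.598 0.447 0.079]
sauce_bottle 0.79 209 417 [ 0.574 -0.472  0.117]
sauce_bottle 0.48 352 220 [0.534 0.116 0.033]
marker 0.83 152 339 [ 0.333 -0.378  0.015]
side [-0.15432281 -0.65192112  1.02084749] [ 0.78894876 -0.00730603 -0.78283272] -0.04772276111189549 448.2503151855077
scale 0.76 322 287 [ 0.437 -0.094  0.037]
sauce_bottle 0.49 469 311 [ 0.552 -0.464  0.17 ]
marker 0.74 370 385 [ 0.314 -0.38   0.017]
```

View pics/scene0.png

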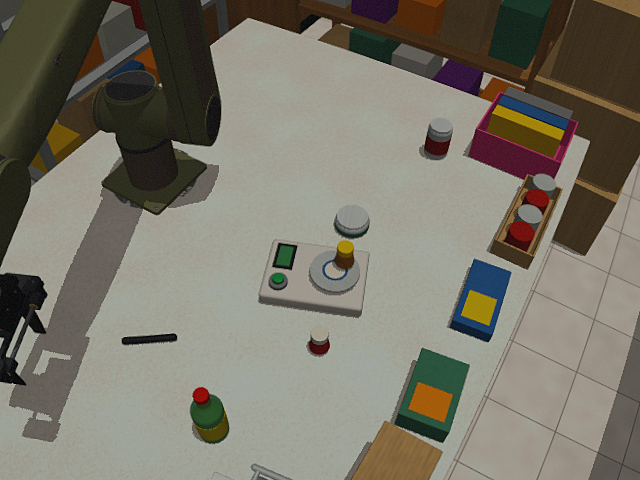

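View pics/side0.png

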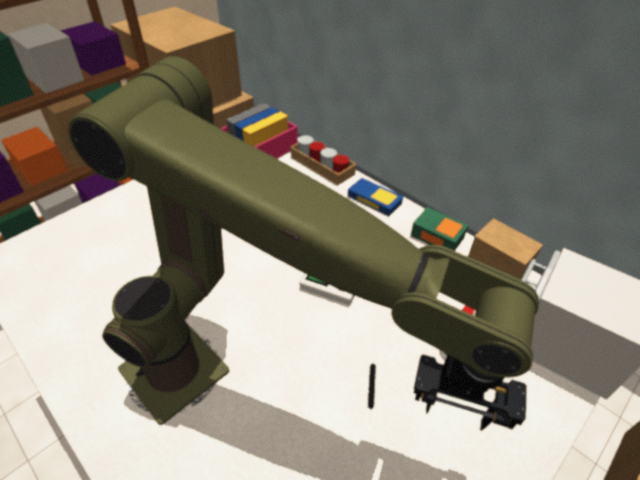

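```bash
cat >> h.py <<'E'
def measure(p,btn=True,draw=None):
    P,ok=cloud(p);h=cv2.cvtColor(p["frame"],cv2.COLOR_BGR2HSV);H,S,V=cv2.split(h)
    near=ok&(abs(P[...,0]-.59)<.2)&(abs(P[...,1]+.07)<.2)
    o={}
    blue=(H>95)&(H<130)&(S>90)&near&(abs(P[...,2]-.055)<.012)
    v,u=np.nonzero(blue);q=at_z(p,np.c_[u,v],.055)
    if len(q)>10:
        A=np.c_[2*q[:,:2],np.ones(len(q))];s=np.linalg.lstsq(A,(q[:,:2]**2).sum(1),rcond=None)[0]
        o["ring"]=(s[:2].round(4),round(float(np.sqrt(s[2]+s[0]**2+s[1]**2)),4),len(q))
    lid=(H>18)&(H<36)&(S>120)&near&(P[...,2]>.105)&(P[...,2]<.13)
    v,u=np.nonzero(lid)
    if len(v)>10:
        z=np.percentile(P[lid][:,2],90)
        t=lid&(P[...,2]>.1135);v,u=np.nonzero(t);q=at_z(p,np.c_[u,v],.117)
        o["lid"]=(((q.min(0)+q.max(0))/2)[:2].round(4),q.mean(0)[:2].round(4),(q.max(0)-q.min(0))[:2].round(4),round(float(z),4),len(q))
    if btn:
        g=(H>45)&(H<85)&(S>80)&near&(P[...,2]>.05)&(P[...,2]<.066)
        v,u=np.nonzero(g)
        if len(v)>5:
            q=at_z(p,np.c_[u,v],.058);o["btn"]=(q.mean(0)[:2].round(4),(q.max(0)-q.min(0))[:2].round(4),len(q))
    return o
E
python3 - <<'E'
from h import *
p=camera("scene");print(measure(p))
cv2.imwrite("pics/c0.png",cv2.resize(p["frame"][220:330,240:390],None,fx=5,fy=5))
P,ok=cloud(p);h=cv2.cvtColor(p["frame"],cv2.COLOR_BGR2HSV)
for u,v in((345,247),(278,281),(284,257),(324,271),(345,262)):print(u,v,h[v,u],P[v,u].round(3))
# jam lid
z=P[...,2];m=ok&(z>.05)&(z<.07)&(abs(P[...,0]-.64)<.04)&(abs(P[...,1]+.216)<.04);print("jam",P[m].mean(0))
m=ok&(z>.03)&(z<.045)&(abs(P[...,0]-.535)<.06)&(P[...,1]>.05)&(P[...,1]<.17);print("tuna",P[m].mean(0),P[m].min(0),P[m].max(0))
m=ok&(z>.049)&(z<.06)&(abs(P[...,0]-.6)<.1)&(abs(P[...,1]+.07)<.08);print("pan",P[m].min(0),P[m].max(0))
E
```

```text
{'ring': (array([ 0.5791, -0.0458]), 0.0253, 85), 'lid': (array([ 0.588, -0.024]), array([ 0.5885, -0.0241]), array([0.0348, 0.0358]), 0.1186, 174), 'btn': (array([ 0.4874, -0.1319]), array([0.0269, 0.0274]), 106)}
345 247 [ 24 239 163] [ 0.588 -0.023  0.117]
278 281 [ 69 177 114] [ 0.491 -0.136  0.055]
284 257 [ 66 143  93] [ 0.459 -0.065  0.038]
324 271 [107 185  98] [ 0.561 -0.062  0.055]
345 262 [ 15 178  63] [ 0.598 -0.038  0.088]
jam [ 0.63488721 -0.20448697  0.06088037]
tuna [0.52997105 0.12199257 0.0351051 ] [0.49170409 0.08258025 0.03001142] [0.56662946 0.1630262  0.04222743]
pan [ 0.50012436 -0.14032703  0.04902272] [0.63352726 0.003107   0.05989726]
```

View pics/c0.png

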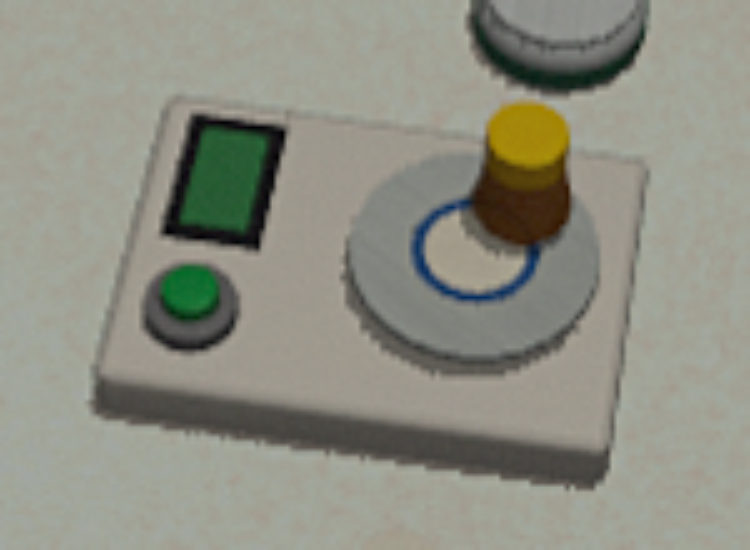

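Call:
{"name": "drive_tool", "arguments": {
  "motion": "0 6.9 0 0 0 0 1;0 6.9 0 0 0 0 1;0 6.9 0 0 0 0 1;0 6.9 0 0 0 0 1;0 6.9 0 0 0 0 1;0 6.9 0 0 0 0 1;0 6.9 0 0 0 0 1;0 0 0 0 0 0 1"
}}

```text
clock: 1.62
position: [0.2849, -0.5842, 0.2147]
ee_rot: [-1.571, -0.0, -1.962]
wrist_force: [-0.7, 0.5, 0.1]
finger_gap: 0.0951
```

```bash
cat >> h.py <<'E'
def to(*w):
    s=ctrl.sense();M=R.from_euler('xyz',s["ee_rot"]).as_matrix()
    print("t",round(s["clock"],2),"pos",np.round(s["position"],4),"rot",np.degrees(s["ee_rot"]).round(1),"F",np.round(s["wrist_force"],2),"gap",round(float(s["finger_gap"]),4))
    print("shift cm (tool):",(M.T@(np.array(w)-s["position"])*100).round(2))
E
python3 -c "
from h import *
to(.588,-.024,.213)"
```

```text
t 1.62 pos [ 0.2849 -0.5842  0.2147] rot [ -90.    -0.  -112.4] F [-0.65  0.52  0.06] gap 0.0951
shift cm (tool): [-63.35   0.17   6.66]
```

Call:
{"name": "drive_tool", "arguments": {
  "motion": "0 0 0 -3.9 0 0.4 1;0 0 0 -3.9 0 0.4 1;0 0 0 -3.9 0 0.4 1;0 0 0 -3.9 0 0.4 1;0 0 0 -3.9 0 0.4 1;0 0 0 -3.9 0 0.4 1;0 0 0 -3.9 0 0.4 1;0 0 0 -3.9 0 0.4 1"
}}

```text
clock: 2.28
position: [0.4334, -0.306, 0.2149]
ee_rot: [-1.57, -0.0, -1.957]
wrist_force: [0.3, -1.3, 0.8]
finger_gap: 0.0949
```

Call:
{"name": "drive_tool", "arguments": {
  "motion": "0 0 0 -3.9 0 0.4 1;0 0 0 -3.9 0 0.4 1;0 0 0 -3.9 0 0.4 1;0 0 0 -3.9 0 0.4 1;0 0 0 -3.9 0 0.4 1;0 0 0 -3.9 0 0.4 1;0 0 0 -3.9 0 0.4 1;0 0 0 0 0 0 1"
}}

```text
clock: 2.95
position: [0.5644, -0.0603, 0.2148]
ee_rot: [-1.57, 0.003, -1.95]
wrist_force: [-0.3, 0.4, -0.3]
finger_gap: 0.0951
```

```bash
python3 -c "
from h import *
to(.588,-.024,.213)
p=camera('wrist');cv2.imwrite('pics/w1.png',p['frame']);print(measure(p))
p=camera('side');cv2.imwrite('pics/s1.png',p['frame']);print(measure(p))"
```

```text
t 2.95 pos [ 0.5644 -0.0603  0.2148] rot [ -90.     0.2 -111.8] F [-0.27  0.42 -0.33] gap 0.0951
shift cm (tool): [-4.25  0.19  0.84]
{'ring': (array([ 0.5787, -0.0454]), 0.0254, 726), 'lid': (array([ 0.5875, -0.0212]), array([ 0.5879, -0.0214]), array([0.0355, 0.0354]), 0.1193, 2119), 'btn': (array([ 0.4902, -0.1271]), array([0.0256, 0.0254]), 526)}Traceback (most recent call last):
  File "<string>", line 5, in <module>
    p=camera('side');cv2.imwrite('pics/s1.png',p['frame']);print(measure(p))
                                                                 ~~~~~~~^^^
  File "h.py", line 27, in measure
    v,u=np.nonzero(blue);q=at_z(p,np.c_[u,v],.055)
                           ~~~~^^^^^^^^^^^^^^^^^^^
  File "h.py", line 21, in at_z
    r=rays(p,uv);o=np.array(p["origin"]); return o+r*((z-o[2])/r[:,2])[:,None]
  File "h.py", line 18, in rays
    s=cv2.undistortPoints(np.array(uv,float).reshape(-1,1,2),K,np.array([p["k1"],0,0,0,0.])).reshape(-1,2)
      ~~~~~~~~~~~~~~~~~~~^^^^^^^^^^^^^^^^^^^^^^^^^^^^^^^^^^^^^^^^^^^^^^^^^^^^^^^^^^^^^^^^^^^
cv2.error: OpenCV(4.12.0) /io/opencv/modules/calib3d/src/undistort.dispatch.cpp:347: error: (-215:Assertion failed) CV_IS_MAT(_src) && CV_IS_MAT(_dst) && (_src->rows == 1 || _src->cols == 1) && (_dst->rows == 1 || _dst->cols == 1) && _src->cols + _src->rows - 1 == _dst->rows + _dst->cols - 1 && (CV_MAT_TYPE(_src->type) == CV_32FC2 || CV_MAT_TYPE(_src->type) == CV_64FC2) && (CV_MAT_TYPE(_dst->type) == CV_32FC2 || CV_MAT_TYPE(_dst->type) == CV_64FC2) in function 'cvUndistortPointsInternal'
```

Call:
{"name": "drive_tool", "arguments": {
  "motion": "0 0 0 -2.2 0 0.4 1;0 0 0 -2.2 0 0.4 1;0 0 0 0 0 0 1;0 0 0 0 3 0 1;0 0 0 0 3 0 1;0 0 0 0 3 0 1;0 0 0 0 0 0 1;0 0 0 0 0 0 1"
}}

```text
clock: 3.72
position: [0.5846, -0.0293, 0.1229]
ee_rot: [-1.575, -0.001, -1.961]
wrist_force: [0.2, -0.5, 0.4]
finger_gap: 0.095
```

```bash
python3 -c "
from h import *
to(.588,-.0225,.061)
p=camera('wrist');cv2.imwrite('pics/w2.png',p['frame']);print(measure(p));to(.588,-.0225,.061)"
```

```text
t 3.72 pos [ 0.5846 -0.0293  0.1229] rot [-9.020e+01 -1.000e-01 -1.123e+02] F [ 0.23 -0.52  0.43] gap 0.095
shift cm (tool): [-0.76  6.19  0.08]
{'ring': (array([ 0.5784, -0.0457]), 0.0255, 1310), 'lid': (array([ 0.5856, -0.0324]), array([ 0.5882, -0.0212]), array([0.0534, 0.1007]), 0.1191, 4424), 'btn': (array([ 0.4956, -0.1267]), array([0.0165, 0.0181]), 476)}
t 3.77 pos [ 0.5864 -0.0293  0.1254] rot [ -90.    -0.  -112.3] F [-0.02 -0.91 -0.04] gap 0.0951
shift cm (tool): [-0.69  6.44 -0.11]
```

View pics/w2.png

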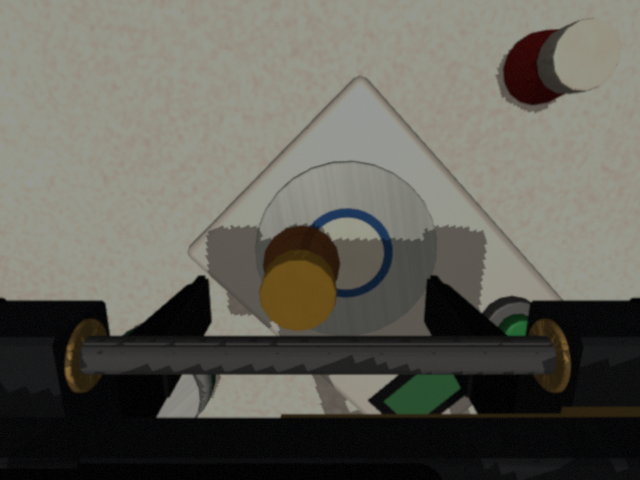

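Call:
{"name": "drive_tool", "arguments": {
  "motion": "0 0 0 -0.3 2 0 1;0 0 0 0 2 0 1;0 0 0 0 1.5 0 1;0 0 0 0 0.7 0 1;0 0 0 0 0 0 1;0 0 0 0 0 0 1"
}}

```text
clock: 4.27
position: [0.5889, -0.0257, 0.0646]
ee_rot: [-1.568, 0.001, -1.96]
wrist_force: [0.2, 0.4, 0.4]
finger_gap: 0.0949
```

```bash
python3 -c "
from h import *
for i in range(4):
    p=camera('wrist' if i<2 else 'scene');to(.588,-.0225,.061)
    if i==2: print(measure(p));cv2.imwrite('pics/sc3.png',cv2.resize(p['frame'][190:340,240:400],None,fx=5,fy=4))
    if i==0:cv2.imwrite('pics/w3.png',p['frame']);print(measure(p))
"
```

```text
t 4.32 pos [ 0.5892 -0.0257  0.065 ] rot [ -89.8    0.  -112.3] F [-0.19 -0.24  0.  ] gap 0.0952
shift cm (tool): [-0.25  0.4  -0.23]
{'ring': (array([ 0.5784, -0.046 ]), 0.0253, 1875), 'lid': (array([ 0.5854, -0.0267]), array([ 0.5854, -0.0203]), array([0.0704, 0.1154]), 0.119, 4611)}
t 4.37 pos [ 0.5892 -0.0256  0.065 ] rot [-8.980e+01  1.000e-01 -1.123e+02] F [0.42 0.03 0.67] gap 0.0954
shift cm (tool): [-0.24  0.4  -0.23]
t 4.42 pos [ 0.589  -0.0256  0.0648] rot [ -89.8    0.  -112.3] F [ 0.62  0.07 -0.67] gap 0.0951
shift cm (tool): [-0.25  0.38 -0.22]
{'ring': (array([ 0.5783, -0.0455]), 0.0261, 48), 'lid': (array([ 0.5919, -0.023 ]), array([ 0.5921, -0.0244]), array([0.0302, 0.0335]), 0.1177, 70), 'btn': (array([ 0.4873, -0.1316]), array([0.0258, 0.0274]), 103)}
t 4.47 pos [ 0.5888 -0.0255  0.0645] rot [ -89.8    0.  -112.3] F [-0.13 -0.57 -0.62] gap 0.0949
shift cm (tool): [-0.25  0.35 -0.19]
```

View pics/w3.png

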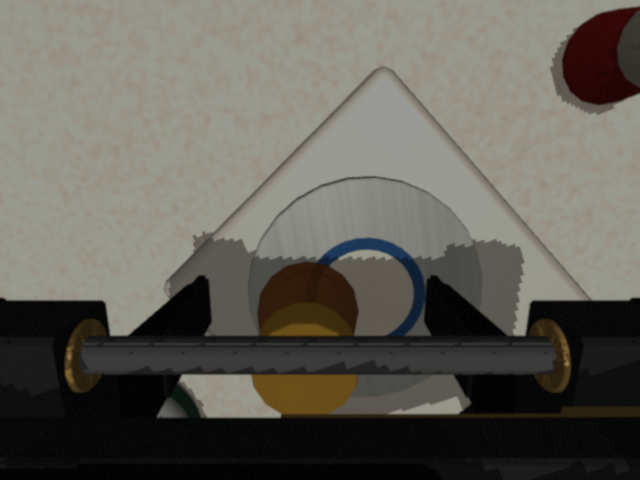

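Call:
{"name": "drive_tool", "arguments": {
  "motion": "0 0 0 0 0.3 -0.2 1;0 0 0 0.5 0 0 1;0 0 0 0.5 0 0 1;0 0 0 0.4 0 0 1;0 0 0 0.3 0 0 1;0 0 0 0.1 0 0 1;0 0 0 0 0 0 1"
}}

```text
clock: 5.05
position: [0.5789, -0.0416, 0.0597]
ee_rot: [-1.571, 0.0, -1.961]
wrist_force: [0.7, 0.5, -0.5]
finger_gap: 0.0953
```

Call:
{"name": "drive_tool", "arguments": {
  "motion": "0 0 0 0.12 0 0 1;0 0 0 0.12 0 0 1;0 0 0 0.12 0 0 1;0 0 0 0.12 0 0 1;0 0 0 0.12 0 0 1;0 0 0 0.12 0 0 1;0 0 0 0.12 0 0 1;0 0 0 0.12 0 0 1"
}}

```text
clock: 5.72
position: [0.5753, -0.0501, 0.0597]
ee_rot: [-1.571, 0.0, -1.96]
wrist_force: [1.3, 1.0, -0.8]
finger_gap: 0.0948
```

```bash
python3 -c "
from h import *
to(.5785-.379*.0255,-.0457-.925*.0255,.061)
p=camera('wrist');cv2.imwrite('pics/w4.png',p['frame']);print(measure(p))
p=camera('scene');print(measure(p));to(.5785-.379*.0255,-.0457-.925*.0255,.061)
"
```

```text
t 5.72 pos [ 0.5753 -0.0501  0.0597] rot [ -90.     0.  -112.3] F [ 1.31  1.03 -0.85] gap 0.0948
shift cm (tool): [ 2.02 -0.13  0.13]
{'ring': (array([ 0.5784, -0.0474]), 0.0248, 1988), 'lid': (array([ 0.5737, -0.0504]), array([ 0.5831, -0.0265]), array([0.0661, 0.1124]), 0.1191, 5270), 'btn': (array([ 0.5762, -0.0626]), array([0.0536, 0.0982]), 13)}
{'ring': (array([ 0.5793, -0.0461]), 0.025, 68), 'lid': (array([ 0.5893, -0.0297]), array([ 0.5894, -0.0319]), array([0.0293, 0.0355]), 0.118, 78), 'btn': (array([ 0.4871, -0.1313]), array([0.0258, 0.0275]), 104)}
t 5.82 pos [ 0.5753 -0.0502  0.0597] rot [ -90.    -0.  -112.3] F [0.04 0.27 0.16] gap 0.0952
shift cm (tool): [ 2.01 -0.13  0.13]
```

View pics/w4.png

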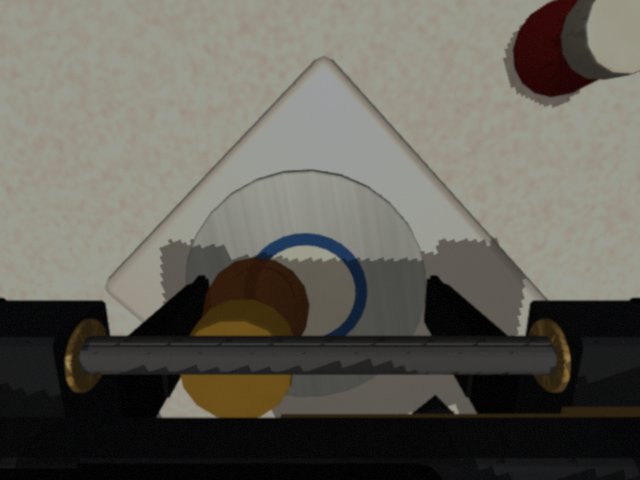

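Call:
{"name": "drive_tool", "arguments": {
  "motion": "0 0 0 0.12 0 0 1;0 0 0 0.12 0 0 1;0 0 0 0.12 0 0 1;0 0 0 0.12 0 0 1;0 0 0 0.12 0 0 1;0 0 0 0.12 0 0 1;0 0 0 0.12 0 0 1;0 0 0 0.12 0 0 1"
}}

```text
clock: 6.48
position: [0.5716, -0.0591, 0.0597]
ee_rot: [-1.571, -0.0, -1.96]
wrist_force: [-0.8, 1.7, 0.1]
finger_gap: 0.0947
```

Call:
{"name": "drive_tool", "arguments": {
  "motion": "0 0 0 0.12 0 0 1;0 0 0 0.12 0 0 1;0 0 0 0.12 0 0 1;0 0 0 0.12 0 0 1;0 0 0 0.1 0 0 1;0 0 0 0.1 0 0 1;0 0 0 0.1 0 0 1;0 0 0 0 0 0 1"
}}

```text
clock: 7.15
position: [0.5687, -0.0663, 0.0597]
ee_rot: [-1.571, -0.0, -1.96]
wrist_force: [-0.7, 1.3, 0.2]
finger_gap: 0.0949
```

```bash
python3 -c "
from h import *
to(.5785-.379*.0255,-.0457-.925*.0255,.061)
p=camera('wrist');cv2.imwrite('pics/w5.png',p['frame']);print(measure(p))
p=camera('scene');print(measure(p));to(.5785-.379*.0255,-.0457-.925*.0255,.061)
"
```

```text
t 7.15 pos [ 0.5687 -0.0663  0.0597] rot [ -90.    -0.  -112.3] F [-0.68  1.29  0.24] gap 0.0949
shift cm (tool): [ 0.27 -0.13  0.13]
{'ring': (array([ 0.5784, -0.0473]), 0.0252, 2179), 'lid': (array([ 0.5668, -0.0648]), array([ 0.577 , -0.0429]), array([0.0666, 0.108 ]), 0.1191, 5274), 'btn': (array([ 0.5659, -0.0801]), array([0.0583, 0.0975]), 11)}
{'ring': (array([ 0.579 , -0.0456]), 0.0254, 79), 'lid': (array([ 0.5825, -0.0461]), array([ 0.5829, -0.0472]), array([0.0292, 0.0362]), 0.1183, 75), 'btn': (array([ 0.4871, -0.1317]), array([0.0269, 0.0285]), 103)}
t 7.25 pos [ 0.5687 -0.0663  0.0597] rot [ -90.    -0.  -112.3] F [0.38 0.84 0.52] gap 0.0949
shift cm (tool): [ 0.27 -0.13  0.13]
```

View pics/w5.png

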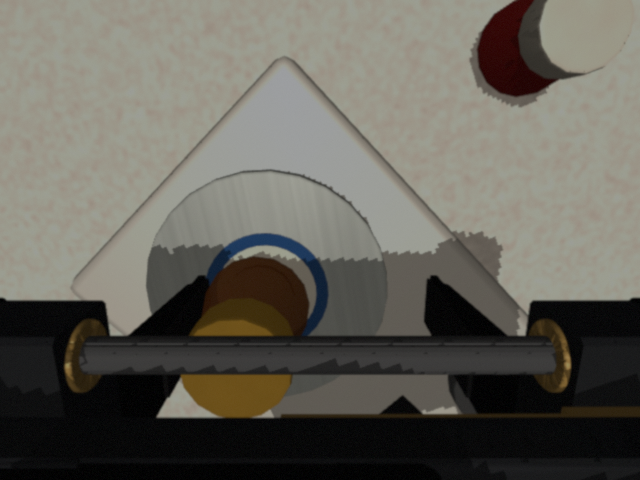

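Call:
{"name": "drive_tool", "arguments": {
  "motion": "0 0 0 0.1 0 0 1;0 0 0 0.1 0 0 1;0 0 0 0.08 0 0 1;0 0 0 0 0 0 1;0 0 0 -0.2 0 0 1;0 0 0 -0.8 0 0 1;0 0 0 -0.8 0 0 1;0 0 0 -0.7 0 0 1"
}}

```text
clock: 7.92
position: [0.5774, -0.0448, 0.0596]
ee_rot: [-1.571, -0.0, -1.96]
wrist_force: [-0.3, -1.1, 0.1]
finger_gap: 0.0952
```

Call:
{"name": "drive_tool", "arguments": {
  "motion": "0 0 0 0 0 0 1;0 0 0 0 -2 0 1;0 0 0 0 -3 0 1;0 0 0 0 -4 0 1;0 0 0 0 -4 0 1;0 0 0 0 -2 0 1;0 0 0 0 0 0 1;0 0 0 0 0 0 1"
}}

```text
clock: 8.58
position: [0.5781, -0.0456, 0.2117]
ee_rot: [-1.567, 0.001, -1.96]
wrist_force: [-0.5, -0.2, -0.1]
finger_gap: 0.095
```

```bash
python3 -c "
from h import *
p=camera('wrist');cv2.imwrite('pics/w6.png',p['frame']);print(measure(p))
p=camera('scene');cv2.imwrite('pics/c6.png',cv2.resize(p['frame'][220:330,240:390],None,fx=5,fy=5));print(measure(p));to(.488,-.130,.16)
"
```

```text
{'ring': (array([ 0.5786, -0.0455]), 0.0255, 681), 'lid': (array([ 0.5783, -0.0457]), array([ 0.5785, -0.0458]), array([0.0356, 0.0351]), 0.1192, 2141), 'btn': (array([ 0.4905, -0.1331]), array([0.0256, 0.019 ]), 356)}
{'ring': (array([ 0.5792, -0.0457]), 0.0253, 74), 'lid': (array([ 0.5794, -0.0483]), array([ 0.579 , -0.0488]), array([0.0345, 0.0361]), 0.1183, 180), 'btn': (array([ 0.4874, -0.1316]), array([0.0269, 0.0264]), 102)}
t 8.68 pos [ 0.5762 -0.0453  0.2079] rot [ -90.2   -0.  -112.3] F [ 0.57 -0.14 -0.46] gap 0.0953
shift cm (tool): [11.18  4.82 -4.94]
```

View pics/w6.png

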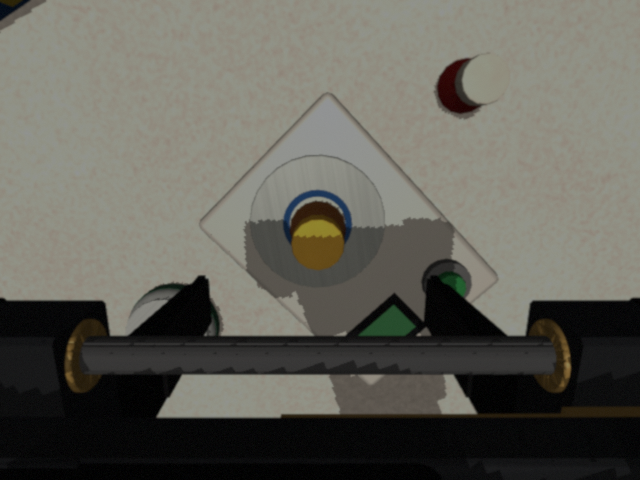

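Call:
{"name": "drive_tool", "arguments": {
  "motion": "0 -7 0 0 0 0 0;0 -7 0 0 0 0 0;0 -7 0 0 0 0 0;0 -7 0 0 0 0 0;0 -7 0 0 0 0 0;0 -7 0 0 0 0 0;0 -7 0 0 0 0 0;0 -7 0 0 0 0 0",
  "newtons": 20
}}

```text
clock: 9.35
position: [0.5758, -0.0454, 0.2066]
ee_rot: [-1.574, 0.003, -0.977]
wrist_force: [0.3, -0.3, -0.2]
finger_gap: 0.0471
```

```bash
python3 -c "
from h import *
to(.489,-.1298,.09)
"
```

```text
t 9.35 pos [ 0.5758 -0.0454  0.2066] rot [-90.2   0.2 -55.9] F [ 0.3  -0.35 -0.19] gap 0.0471
shift cm (tool): [  2.18  11.69 -11.88]
```

Move sideways over the button first, then down to z≈0.09.

Call:
{"name": "drive_tool", "arguments": {
  "motion": "0 0 0 0.5 0 -2.8 0;0 0 0 0.6 0 -3 0;0 0 0 0.5 0 -3 0;0 0 0 0.6 0 -3 0;0 0 0 0 0 0 0;0 0 0 0 4 0 0;0 0 0 0 4 0 0;0 0 0 0 2 0 0"
}}

```text
clock: 10.02
position: [0.4875, -0.128, 0.1032]
ee_rot: [-1.576, 0.007, -0.983]
wrist_force: [-0.8, 0.6, -0.9]
finger_gap: 0.0008
```

Call:
{"name": "drive_tool", "arguments": {
  "motion": "0 0 0 0 0 0 0;0 0 0 0 0 0 0;0 0 0 0 0 0 0"
}}

```text
clock: 10.27
position: [0.4919, -0.1294, 0.1104]
ee_rot: [-1.57, -0.001, -0.982]
wrist_force: [0.2, 0.3, 0.8]
finger_gap: 0.0003
```

```bash
python3 -c "
from h import *
p=camera('scene');cv2.imwrite('pics/c7.png',cv2.resize(p['frame'][190:330,220:400],None,fx=4,fy=4))
p=camera('wrist');print(measure(p,0))
to(.489,-.1298,.058)
"
```

```text
{'ring': (array([ 0.579 , -0.0451]), 0.0256, 1799), 'lid': (array([ 0.5418, -0.0805]), array([ 0.5717, -0.05  ]), array([0.0924, 0.099 ]), 0.1193, 4309)}
t 10.37 pos [ 0.4927 -0.1298  0.1118] rot [-89.9  -0.2 -56.3] F [-0.25  0.71  0.21] gap 0.0003
shift cm (tool): [-0.22  5.38 -0.32]
```

View pics/c7.png

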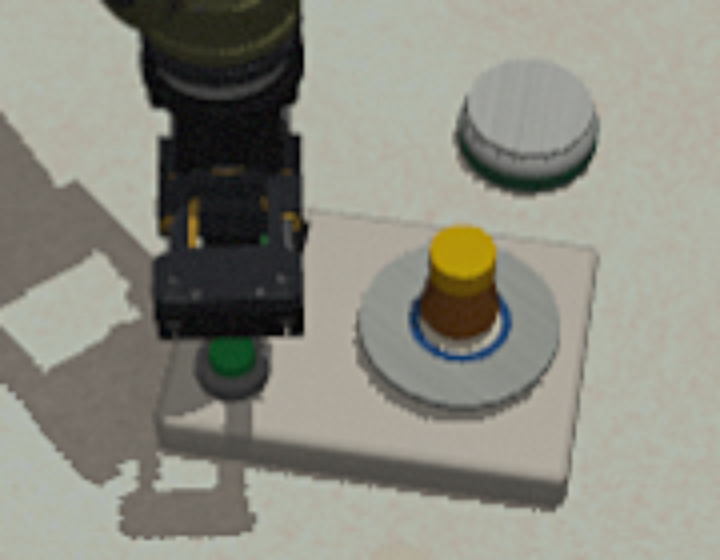

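Call:
{"name": "drive_tool", "arguments": {
  "motion": "0 0 0 -0.2 2 -0.3 0;0 0 0 0 2 0 0;0 0 0 0 0.8 0 0;0 0 0 0 0 0 0;0 0 0 0 0 0 0;0 0 0 0 0 0 0"
}}

```text
clock: 10.87
position: [0.4888, -0.1298, 0.0634]
ee_rot: [-1.569, -0.002, -0.983]
wrist_force: [0.3, 0.5, 0.6]
finger_gap: 0.0004
```

Call:
{"name": "drive_tool", "arguments": {
  "motion": "0 0 0 0 0.2 0 0;0 0 0 0 0.2 0 0;0 0 0 0 0.2 0 0;0 0 0 0 0.2 0 0;0 0 0 0 0.1 0 0;0 0 0 0 0 0 0;0 0 0 0 0 0 0"
}}

```text
clock: 11.45
position: [0.4884, -0.1297, 0.0534]
ee_rot: [-1.57, -0.002, -0.983]
wrist_force: [2.1, -0.2, 4.3]
finger_gap: 0.0008
```

Call:
{"name": "drive_tool", "arguments": {
  "motion": "0 0 0 0 0.1 0 0;0 0 0 0 0.1 0 0;0 0 0 0 0 0 0;0 0 0 0 0 0 0"
}}

```text
clock: 11.78
position: [0.4885, -0.1297, 0.0522]
ee_rot: [-1.57, -0.001, -0.983]
wrist_force: [0.1, -0.3, 10.3]
finger_gap: -0.0003
```

Call:
{"name": "drive_tool", "arguments": {
  "motion": "0 0 0 0 0.1 0 0;0 0 0 0 0 0 0;0 0 0 0 0 0 0;0 0 0 0 0 0 0"
}}

```text
clock: 12.12
position: [0.4885, -0.1297, 0.0521]
ee_rot: [-1.57, -0.001, -0.983]
wrist_force: [-4.3, 1.2, 14.6]
finger_gap: 0.0007
```

Call:
{"name": "drive_tool", "arguments": {
  "motion": "0 0 0 0 -0.5 0 0;0 0 0 0 -1 0 0;0 0 0 0 -2 0 0;0 0 0 0 -3 0 0;0 0 0 0 -3 0 0;0 0 0 0 -4 0 0;0 0 0 0 -3 0 0;0 0 0 0 0 0 0"
}}

```text
clock: 12.78
position: [0.4902, -0.1304, 0.222]
ee_rot: [-1.565, -0.008, -0.983]
wrist_force: [0.6, -0.9, 0.5]
finger_gap: 0.0004
```

Call:
{"name": "drive_tool", "arguments": {
  "motion": "0 0 0 0 0 -2 0;0 0 0 0 0 -3 0;0 0 0 0 0 -3 0;0 0 0 0 0 -2 0;0 0 0 0 0 0 0;0 0 0 0 0 0 0;0 0 0 0 0 0 0;0 0 0 0 0 0 0"
}}

```text
clock: 13.45
position: [0.4047, -0.1843, 0.2142]
ee_rot: [-1.571, 0.001, -0.982]
wrist_force: [0.1, -0.0, -0.5]
finger_gap: 0.0003
```

```bash
python3 -c "
from h import *
p=camera('scene');cv2.imwrite('pics/c8.png',cv2.resize(p['frame'][190:370,200:400],None,fx=4,fy=3.3))
print(measure(p));to(0,0,0)
P,ok=cloud(p)
for t in('jam_jar','tuna_can'):
  for d in spotter.spot_in(p,t)[:2]:
    c,r=map(int,d['location']);print(t,round(d['conf'],2),c,r,P[r,c].round(3))
"
```

```text
{'ring': (array([ 0.5792, -0.0458]), 0.0253, 75), 'lid': (array([ 0.5789, -0.0494]), array([ 0.5791, -0.0488]), array([0.0336, 0.0383]), 0.1186, 179), 'btn': (array([ 0.4872, -0.1317]), array([0.0254, 0.0274]), 103)}
t 13.5 pos [ 0.4048 -0.1843  0.2143] rot [-90.    0.1 -56.2] F [-0.81 -0.15  0.56] gap 0.0006
shift cm (tool): [-37.79  21.47 -23.4 ]
jam_jar 0.71 351 222 [0.535 0.109 0.033]
jam_jar 0.61 318 338 [ 0.638 -0.213  0.064]
tuna_can 0.69 349 222 [0.531 0.106 0.033]
```

View pics/c8.png

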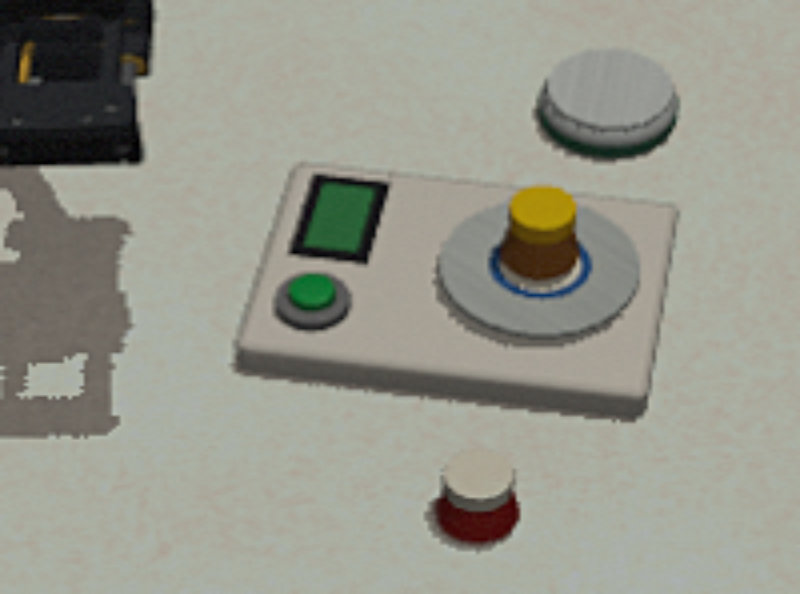

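The jar stands upright inside the ring with white showing around it, the button is back up, and the jam jar and tuna can have not moved.

```bash
python3 -c "
from h import *
print(workorder.finish_job())"
```

```text
the job is handed in; nothing more can be done
None
```

The honey jar now stands inside the blue ring, the green button has been pressed fully, and the job is handed in at about 13.7 s of the 58 s allowed.

- **Sliding:** I pushed the jar slowly at belly height with one open fingertip, about 24 mm to the pan's centre, then let go and lifted clear.
- **Pressing:** With the fingers shut, I pressed the button straight down until it stopped, at a tip height of 52 mm and 10–15 N. I then rose and backed away.
- **Jar position:** The cameras differ a little. The wrist camera put the jar within 0.3 mm of the ring's centre. The scene camera put it about 3 mm off in y both before and after the press. Both readings are inside the roughly 7 mm allowed.
- **Final picture:** The jar was upright, the button was back up, and the arm was clear of everything.
- **Other groceries:** The jam jar and tuna can had not moved. I did not check the soup can, sauce bottle and marker again at the end, but I did no work near them.
- **Detector:** In the last check it ranked the tuna can first as "jam_jar". The real jam jar came second, at its starting place.

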